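# Start the spool nut without crossing its thread

### The arm

A 6-joint arm with a two-finger parallel gripper is mounted at the origin on the work surface. World frame = base frame: x ahead of the robot, y to its left, z up, the work surface at z = 0. Lengths are in mm, angles in rad, forces in N, time in s.
With the tool pointing down it reaches from about 300 to 825 mm from the base axis. Payload 5.4 kg.
Tool frame: the origin (TCP) lies at the very end of the fingers, on their centre line; the grasp point (between the pads) lies 19 mm behind it (ctrl.hold_point_z is the z of the grasp point in the tool frame, in mm); z points along the fingers, y is the line along which they close (so a half turn about z gives the same grasp; the last joint's range is limited). The gripper opens to 92 mm and grips with 3 to 60 N. Pads are 20 mm wide; open, the fingers measure 128 mm over their backs; the gripper's body (75 mm by 189 mm) begins 69 mm behind the grasp point.
Start: joints at [0.895, 0.158, 1.597, -0, 1.386, -0.21], TCP at [258.261, 513.719, 187.001] pointing down, gripper open.
Joint ranges: [-2.91, 2.91], [-0.94, 2.29], [0.18, 2.7], [-1.29, 4.43], [0.17, 2.64], [-3, 3]. Speed limits (rad/s): [2.57, 2.57, 3.14, 3.14, 3.14, 3.14].

### API

Orientations are given as a 3x3 rotation matrix whose columns are the frame's x, y, z axes.
In Python, from workcell import ctrl gives the robot as it stands.
- The arm moves only by the shell command python3 -m jog 'ROWS' [FORCE]. ROWS is JSON, a list of rows, each a list of 3 entries, a list of its own where there are three numbers: the shift along the tool's x, y, z in cm, then the turn about the tool's z in rad, then the closure, from -1 (fully open) to 1 (shut), so that 0 is half open. A call has 1 to 10 rows; each row is the pose to reach, as a shift and turn from the pose commanded when the call began, along the tool's axes at that moment; what a row does not reach only later rows make up. A row lasts 1/12 s, in which the tool goes at most 41.7 mm and 7.16 degrees, less where a joint would pass 70% of its speed; a pose out of reach is approached as far as the arm can. A call with a gripper value outside its range is refused whole. The fingers move at their own pace and stop on an object; FORCE is the grip in N (left out, the last holds). Time passes only in rows, so rows that repeat a pose let the fingers close. It gives the time, the measured TCP pose, the force, the opening and the grip force at its end, in the units of the state.
- ctrl.get_obs(): the state, without advancing time (a new reading comes with each control period).
- ctrl.camera(name): name is "scene" or "top" or "wrist"; returns the picture (400x640x3 uint8, red, green, blue); there is no depth.
- ctrl.camera_model(name): a dict with "intrinsics" (3x3 intrinsics, pixels), "extrinsics" (4x4, takes a point from camera to world coordinates). Camera axes: x right, y down, z forward; pixel columns grow to the right and rows downward; lengths in mm; the calibration is good to about 2 mm. A picture is of the moment at which its call begins: read the wrist's pose just before it. camera_model takes no time and is no camera call; for the wrist camera it gives the pose at the moment of the call.
- ctrl.job_done(): hands the job in; it is judged then, once.
The state is a dict: "time": time; "joint_positions": joint angles; "qvel": joint speeds; "joint_efforts": joint torques, N m; "ee_pos": TCP position; "tcp_rot": TCP orientation; "ft_force": force on the tool from outside, world axes, zero at the start; "torque": the same for the moment, N m; "grip_width": opening from 0.0 (shut) to 1.0 (fully open); "grip_force": force on a finger pad.
Only numpy, scipy, OpenCV 4.12 (cv2) and the standard library are available. Lean on these libraries where they do the work, as an engineer would, in place of code of your own. Each camera call takes 0.05 s, during which the arm holds its last target. There are 200 camera calls.

### The job

Put the loose hub nut on the wire feeder's hub and screw it down clockwise until its flange sits flat and snug on the spool. One of the hub's two thread starts is chewed and the nut catches crossed in it, so start gently by feel: if it goes stiff while the flange is still clear of the spool, stop at once without forcing it, back it off anticlockwise until it drops into the other start, and go again. Leave the other things on the bench where they are.

Things in the scene. Friction and masses are not known exactly. Their poses are not given: they have to be found in the camera images.
- nut_grip (a point): Grip centre of the loose black plastic hub nut (65-120 g), on its axis, 30 mm above its underside. Round flange 76 mm across, 8 mm thick; on it a closed hexagonal boss 46 mm across flats, 53 over corners, top at 51 mm. It stands on its flange. Flats are 26 mm wide, square to x and to every 60 degrees from x; grip two opposite ones, 9 mm or more above the underside. z: up its axis.
- nut_foot (a point): Centre of the nut's underside, on its axis, bench height at the start. Inside, from below: a 43 mm wide bore with one right-hand thread ridge, a third of a turn long, 4 mm thick, reaching in to 33.6 mm across; from 17.5 mm up a 32 mm wide guide bore for the hub's nose, to 47 mm.
- hub_seat (a point): On the hub's upright axis, in the plane of the spool's upper face, where the nut's underside must end; always exactly 68 mm above the bench. z up. Above it come the thread (40 mm across, to 16 mm) and a plain nose. 'Height' below means nut underside over this point. Down at 0 mm the nut turns another half radian (1.5 mm end play) and then goes tight; about 0.4 N m makes it snug.
- hub_thread (a point): Top of the thread, on the axis, 16 mm over hub_seat. Right-hand, two ridges starting half a turn apart at unmarked, unknown angles. A nut lowered on comes to rest on a ridge at height 4 to 14 mm. Turned clockwise with about 3 N of push it follows down 19 mm a turn (3 mm a radian), under the next ridge. In the sound start it runs freely (under 0.2 N m) down to 0 mm.
- hub_nose (a point): Top of the nose, on the axis, 45.5 mm over hub_seat: 18 mm across, widening to 30.6 mm at 38 mm and plain below. A nut stopped above height 14.5 mm is off centre on the taper: ease it sideways. In the chewed start it stops dead at height 6 mm; 0.5 N m does no harm. Backed off anticlockwise from there it climbs to 14 mm, then, after just over half a turn, drops about 9 mm to the sound start.
- feeder: Grey wire feeder laid flat on its back, open tray 260 mm (x) by 460 mm (y) by 58 mm high, cover folded out to +x, rolls and motor at its +y end; fixed. Origin on the bench under the hub's axis; the tray runs from y = -125 to +335 mm. The spool is 200 mm across; hub and spool are braked and do not turn under 4 N m.
- spray: Bystander: spray can standing on the bench, 58 mm across, 150 mm tall; origin at its underside.
- angle: Bystander: welded steel angle standing on edge, legs 50 and 110 mm, 40 mm high; origin on the bench near the corner.
- tube: Bystander: square steel tube offcut, 200 by 30 by 30 mm; origin under its middle.
Not all that is in view belongs to the job. Of the things like the part that bears nut_grip, leave any that is pink; of the rest the larger one is meant.

How it is judged (in metres and radians):
On the way:
1. the nut has been set on the hub and rests on the thread, its flange still clear of the spool (horizontal distance between nut_foot and hub_seat below 0.005 m and z of nut_foot in the frame of hub_seat between 0.002 and 0.0155 m), for 0.1 s.
At the end, for the whole second after the job is handed in: The nut is screwed home: underside within 1.5 mm of the spool's face, on the axis within 3 mm, flat within 0.05 rad, snug (it stays clamped between thread and spool with more than 10 N of contact force), at rest (z of nut_foot in the frame of hub_seat below 0.0015 m and horizontal distance between nut_foot and hub_seat below 0.003 m and angle between the z axis of nut_foot and the z axis of hub_seat, either way round below 0.05 rad and contact force between nut and feeder above 10 N and linear speed of nut below 0.01 m/s); the robot touches nothing.
It fails at once if the thread is forced: more than 120 N of contact force in all between nut and hub (some 0.8 N m or more of turning) while the nut is over 2 mm off the spool (contact force between nut and feeder above 120 N and z of nut_foot in the frame of hub_seat above 0.002 m).
It fails at once if a bystander (can, angle or tube) is moved by more than 30 mm (distance of any of spray, angle, tube from where it was at the start of the episode above 0.03 m).
It also fails if it takes over 70 s, if anything falls off the work surface, if the arm or the gripper's body presses on something with over 40 N, if the wrist force passes 120 N, or if a joint passes its speed limit or range.

## Working session

There is one attempt and no reset: what is moved stays moved. The work goes in short steps, Python scripts to look and compute and a shell command to move; the robot and the scene stay as the last step left them, time stands still between calls to the robot, and variables do not carry over. Pictures are saved under pics/ and viewed, at most 10 in all, crops included, and the job is handed in when it is done.

```bash
mkdir -p pics; ls
cat > h.py <<'E'
import numpy as np, cv2
from workcell import ctrl
def shot(n,f):
    im=ctrl.camera(n); cv2.imwrite('pics/'+f,im[:,:,::-1]); return im
def ray(n,u,v,z,m=None):
    m=m or ctrl.camera_model(n); K=np.array(m['intrinsics']);T=np.array(m['extrinsics'])
    d=T[:3,:3]@np.linalg.solve(K,[u,v,1]);o=T[:3,3]
    return o+d*(z-o[2])/d[2]
def proj(n,p,m=None):
    m=m or ctrl.camera_model(n); K=np.array(m['intrinsics']);T=np.array(m['extrinsics'])
    q=K@(T[:3,:3].T@(np.array(p)-T[:3,3])); return q[:2]/q[2]
E
python3 - <<'E'
from h import *
a=shot('top','top0.png');b=shot('scene','scene0.png')
for n in('top','scene','wrist'):
    m=ctrl.camera_model(n);print(n,np.round(m['intrinsics'],1).tolist(),np.round(m['extrinsics'],3).tolist())
o=ctrl.get_obs();print(o['time'],np.round(o['tcp_rot'],3).tolist(),o['ft_force'])
E
```

```text
pics
top [[487.4, 0.0, 323.7], [0.0, 487.4, 204.1], [0.0, 0.0, 1.0]] [[0.012, -0.988, 0.152, 348.216], [-1.0, -0.011, 0.01, -207.129], [-0.008, -0.152, -0.988, 1138.451], [0.0, 0.0, 0.0, 1.0]]
scene [[379.2, 0.0, 319.1], [0.0, 379.2, 197.8], [0.0, 0.0, 1.0]] [[-0.496, 0.606, -0.622, 961.705], [0.868, 0.361, -0.341, 36.374], [0.018, -0.709, -0.705, 624.81], [0.0, 0.0, 0.0, 1.0]]
wrist [[279.8, 0.0, 319.9], [0.0, 279.8, 204.8], [0.0, 0.0, 1.0]] [[0.449, 0.859, 0.245, 188.135], [0.894, -0.431, -0.124, 548.155], [-0.001, 0.274, -0.962, 384.48], [0.0, 0.0, 0.0, 1.0]]
0.1 [[-0.893, 0.449, -0.001], [0.449, 0.893, -0.001], [0.0, -0.002, -1.0]] [ 0.04280641 -0.02713793 -0.20418576]
```

View pics/top0.png

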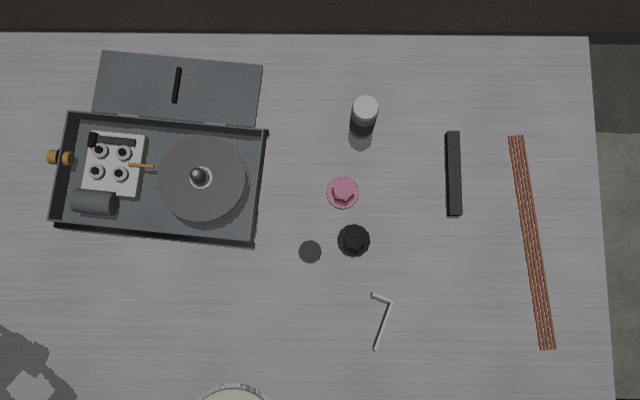

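View pics/scene0.png

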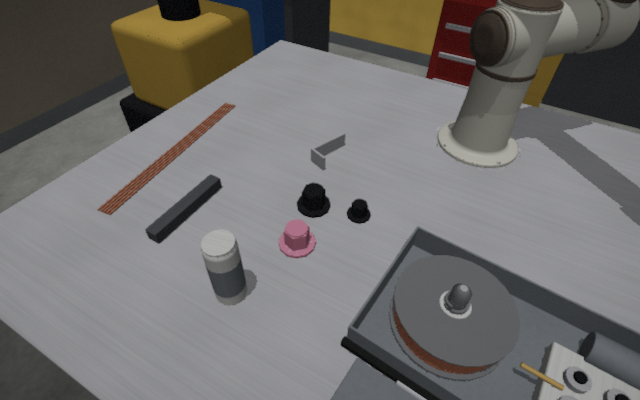

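The top view shows the black nut at (353,240), the smaller decoy at (310,251) and the pink one at (343,193). The spool is around (202,180) with the nose near (198,174). In the scene view the nut is at (314,200) and the hub at (460,296).

Run:
```python
from h import *
def dark(f,box,t):
    g=cv2.imread('pics/'+f,0);x0,y0,x1,y1=box
    m=np.zeros_like(g);m[y0:y1,x0:x1]=(g[y0:y1,x0:x1]<t)*255
    c=max(cv2.findContours(m,cv2.RETR_EXTERNAL,cv2.CHAIN_APPROX_NONE)[0],key=cv2.contourArea);return c
for f,n,b in(('top0.png','top',(330,215,380,265)),('scene0.png','scene',(290,175,338,222))):
    c=dark(f,b,70);p=c[:,0,:]
    P=np.array([ray(n,u,v,6)[:2] for u,v in p]);(cx,cy),r=cv2.minEnclosingCircle(P.astype(np.float32));print(n,'nut',cx,cy,r,cv2.boundingRect(c),ray(n,*p.mean(0),15))
# spool: gray disk in top, boundary by hough
g=cv2.imread('pics/top0.png',0)
for f,n,b in(('top0.png','top',(150,125,255,235)),):
    h=cv2.HoughCircles(cv2.GaussianBlur(g,(3,3),0),cv2.HOUGH_GRADIENT,1,30,param1=60,param2=20,minRadius=38,maxRadius=52)
    print(h); 
    for u,v,r in h[0][:4]: print(ray('top',u,v,68))
A=cv2.imread('pics/top0.png')[130:235,150:260];B=cv2.imread('pics/scene0.png')[245:375,375:530]
A=cv2.resize(A,None,fx=3.6,fy=3.6,interpolation=2);B=cv2.resize(B,None,fx=2.58,fy=2.58,interpolation=2)
h=max(A.shape[0],B.shape[0]);o=np.zeros((h,A.shape[1]+B.shape[1],3),np.uint8);o[:A.shape[0],:A.shape[1]]=A;o[:B.shape[0],A.shape[1]:]=B
cv2.imwrite('pics/c1.png',np.clip(o.astype(float)*1.6,0,255).astype(np.uint8));print(o.shape,A.shape)
```

```text
top nut 438.5115661621094 -266.06573486328125 38.21989440917969 (338, 224, 32, 33) [ 437.54599618 -265.28925263   15.        ]
scene nut 427.663330078125 -273.0106201171875 55.290870666503906 (297, 183, 33, 35) [ 439.20083577 -264.3557609    15.        ]
[[[196.5 170.5  50.3]]]
[586.58322797  90.46466403  68.        ]
(378, 796, 3) (378, 396, 3)
```

View pics/c1.png

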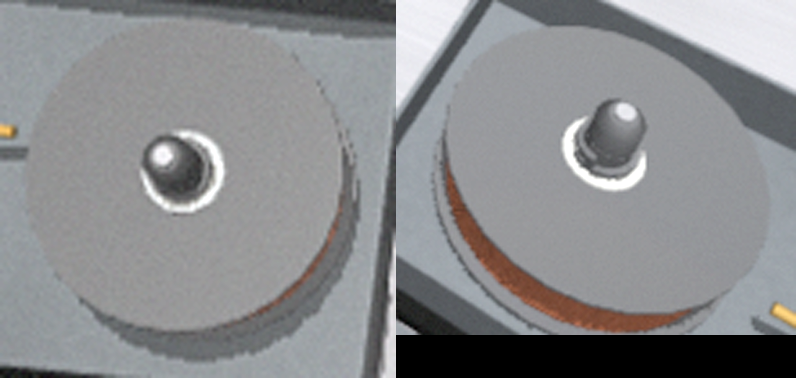

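```bash
cat >> h.py <<'E'
def go(t):
    o=ctrl.get_obs();R=np.array(o['tcp_rot']);print('shift cm',np.round(R.T@(np.array(t)-o['ee_pos'])/10,2),'at',np.round(o['ee_pos'],1),'t',round(o['time'],2),'j',np.round(o['joint_positions'],2),'F',np.round(o['ft_force'],1),'T',np.round(o['torque'],2),'w',round(float(o['grip_width']),3),'yaw y',round(float(np.arctan2(R[1,1],R[0,1])),4))
E
python3 - <<'E'
from h import *
for u,v in((200.8,177.5),(201.4,178.6)): print(ray('top',u,v,68))
print(ray('scene',455.6,303.9,68), ray('top',194.4,172.8,113.5), ray('scene',(626-396)/2.58+375,110/2.58+245,113.5))
go([585,82,187])
E
```

```text
[570.61469243  79.95140832  68.        ]
[568.11025606  78.47404922  68.        ]
[570.33071683  81.57242371  68.        ] [571.3405251   82.08401422 113.5       ] [567.58994248  81.77954679 113.5       ]
shift cm [-48.6  -23.84  -0.07] at [257.9 513.3 186.1] t 0.1 j [ 0.89  0.16  1.6   0.    1.39 -0.21] F [ 0.  -0.  -0.2] T [-0.06  0.02  0.04] w 0.998 yaw y 1.105
```

```bash
python3 -m jog '[[[-47.3,-24.6,-1.3],0,-1],[[-47.3,-24.6,-1.3],0,-1],[[-47.3,-24.6,-1.3],0,-1],[[-47.3,-24.6,-1.3],0,-1],[[-47.3,-24.6,-1.3],0,-1],[[-47.3,-24.6,-1.3],0,-1],[[-47.3,-24.6,-1.3],0,-1],[[-47.3,-24.6,-1.3],0,-1],[[-47.3,-24.6,-1.3],0,-1],[[-47.3,-24.6,-1.3],0,-1]]'; python3 -c "
from h import *
go([570,81,200])"
```

```text
time: 0.93
ee_pos: [502.7, 174.1, 196.9]
tcp_rot: [[-0.893, 0.449, -0.001], [0.449, 0.893, 0.0], [0.0, -0.0, -1.0]]
ft_force: [1.6, 0.9, 0.9]
grip_width: 1.0
grip_force: 0.0
shift cm [-10.2   -5.29  -0.32] at [502.7 174.1 196.9] t 0.93 j [ 0.11  0.04  1.7   0.    1.4  -1.  ] F [1.6 0.9 0.9] T [ 0.06 -0.01 -0.04] w 1.0 yaw y 1.1048
```

```bash
python3 -m jog '[[[-10.2,-5.3,-0.3],0,-1],[[-10.2,-5.3,-0.3],0,-1],[[-10.2,-5.3,-0.3],0,-1],[[-10.2,-5.3,-0.3],0,-1],[[-10.2,-5.3,-0.3],0,-1]]'
python3 - <<'E'
from h import *
go([570,81,200])
m=ctrl.camera_model('wrist');im=shot('wrist','w1.png');print(proj('wrist',[570,81,68],m),proj('wrist',[570,81,113.5],m))
import json;json.dump({k:np.array(v).tolist() for k,v in m.items() if k in('intrinsics','extrinsics')},open('m1.json','w'))
go([438.5,-265.5,200])
E
```

```text
time: 1.35
ee_pos: [569.6, 81.6, 199.4]
tcp_rot: [[-0.892, 0.452, -0.001], [0.452, 0.892, 0.0], [0.001, -0.0, -1.0]]
ft_force: [0.2, 0.5, -0.2]
grip_width: 0.999
grip_force: 0.0
shift cm [-0.06 -0.04 -0.06] at [569.6  81.6 199.4] t 1.35 j [-0.07  0.15  1.58  0.    1.41 -1.17] F [ 0.2  0.5 -0.2] T [0.05 0.08 0.01] w 0.999 yaw y 1.1022
[319.90255087 192.59168784] [319.90588011 202.58270564]
shift cm [ -4.03 -36.98  -0.05] at [569.   82.8 199.5] t 1.4 j [-0.07  0.15  1.58  0.    1.41 -1.17] F [-0.1  0.2  0.2] T [0.09 0.04 0.01] w 1.005 yaw y 1.104
```

View pics/w1.png

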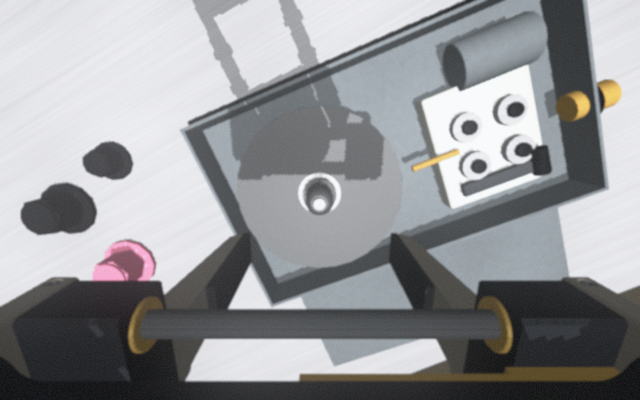

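Ring of the hub at (319,195), nose top at (319,203), close to the prediction for (570,81), so the hub estimate holds. On to the nut.

```bash
python3 -m jog '[[[-4,-37,2],0,-1],[[-4,-37,2],0,-1],[[-4,-37,2],0,-1],[[-4,-37,2],0,-1],[[-4,-37,2],0,-1],[[-4,-37,2],0,-1],[[-4,-37,2],0,-1],[[-4,-37,2],0,-1],[[-4,-37,2],0,-1],[[-4,-37,2],0,-1]]'
python3 - <<'E'
from h import *
import json
m1=json.load(open('m1.json'));g=cv2.imread('pics/w1.png',0)
r=((g>225)*255).astype(np.uint8);r[:165]=0;r[225:]=0;r[:,:290]=0;r[:,350:]=0
c=max(cv2.findContours(r,0,1)[0],key=cv2.contourArea);e=cv2.fitEllipse(cv2.convexHull(c));print('ring',e,ray('wrist',*e[0],68,m1))
go([438.5,-265.5,180])
m=ctrl.camera_model('wrist');im=shot('wrist','w2.png');print(proj('wrist',[438.5,-265.5,51],m),proj('wrist',[438.5,-265.5,8],m))
u,v=proj('wrist',[438.5,-265.5,30],m).astype(int)
c=im[v-60:v+60,u-80:u+80,::-1].astype(float);c=255*(np.clip(c/140,0,1))**.5
cv2.imwrite('pics/w2c.png',cv2.resize(c.astype(np.uint8),None,fx=5,fy=5,interpolation=2));print(u-80,v-60)
json.dump({k:np.array(v).tolist() for k,v in m.items() if k in('intrinsics','extrinsics')},open('m2.json','w'))
E
```

```text
time: 2.23
ee_pos: [436.7, -269.5, 179.7]
tcp_rot: [[-0.892, 0.453, -0.001], [0.453, 0.892, -0.002], [0.0, -0.002, -1.0]]
ft_force: [1.3, -0.1, -0.5]
grip_width: 1.0
grip_force: 0.0
ring ((325.66693115234375, 192.13259887695312), (28.803213119506836, 35.08588409423828), 171.76905822753906) [572.63956402  87.48086933  68.        ]
shift cm [ 0.02  0.44 -0.03] at [ 436.7 -269.5  179.7] t 2.23 j [-0.79  0.    1.78 -0.    1.36 -1.89] F [ 1.3 -0.1 -0.5] T [ 0.   -0.01 -0.  ] w 1.0 yaw y 1.1007
[324.03548267 192.37589005] [323.64123713 184.98536665]
243 128
```

View pics/w2c.png

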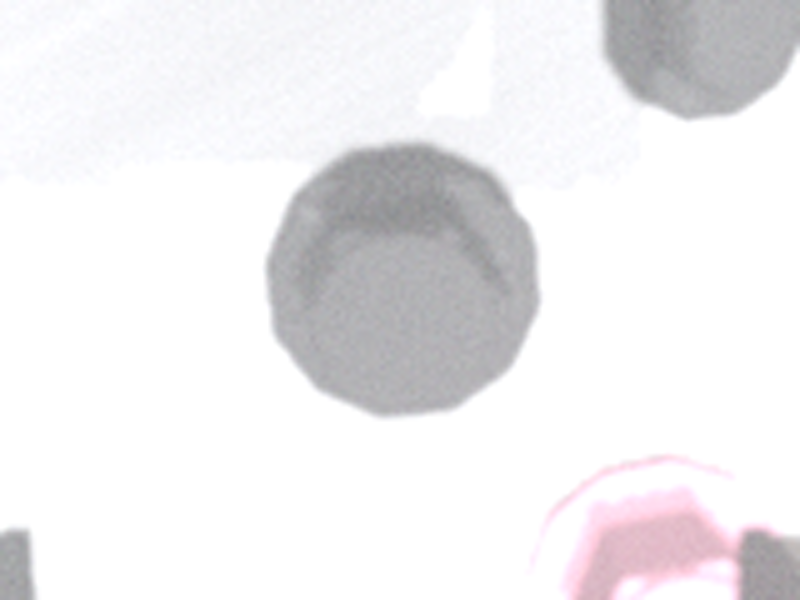

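The nut sits centred in this view at crop (405,280), which is image (324,184). Its boss has flats roughly level in the image, so a ±30° turn is needed. I'll enhance the contrast to refine the angle.

Run:
```python
from h import *
m=ctrl.camera_model('wrist')
a=np.mean([ctrl.camera('wrist').astype(float) for _ in range(5)],0).mean(2)
np.save('nut.npy',a)
d=(a<75).astype(np.uint8)*255;d[:150]=0;d[215:]=0;d[:,:290]=0;d[:,360:]=0
c=max(cv2.findContours(d,0,1)[0],key=cv2.contourArea)
P=np.array([ray('wrist',*p,6,m)[:2] for p in c[:,0]+0.0]);print('enclosing',cv2.minEnclosingCircle(P.astype(np.float32)),cv2.boundingRect(c))
c=a[150:218,290:360];print(np.percentile(c[d[150:218,290:360]>0],[2,25,50,75,98]))
lo,hi=np.percentile(c[d[150:218,290:360]>0],[2,95])
e=np.clip((c-lo)/(hi-lo),0,1)*255
cv2.imwrite('pics/w2d.png',cv2.resize(e.astype(np.uint8),None,fx=8,fy=8,interpolation=2))
go([438.5,-265.5,180])
```

```text
enclosing ((435.797607421875, -267.6184997558594), 36.65168380737305) (294, 157, 51, 53)
[50.04       61.13333333 69.26666667 70.53333333 73.13333333]
shift cm [ 0.04 -0.2   0.02] at [ 439.7 -263.8  180.2] t 2.53 j [-0.78  0.    1.78  0.    1.36 -1.88] F [-0.2 -0.4  0.7] T [ 0.03 -0.04  0.04] w 1.0 yaw y 1.1078
```

View pics/w2d.png

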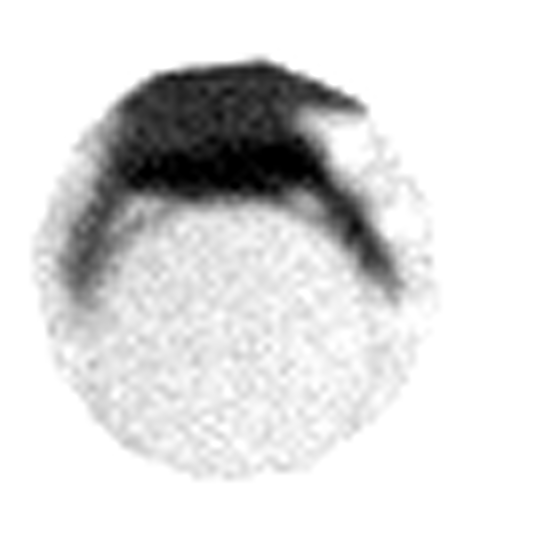

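Run:
```python
from h import *
m=ctrl.camera_model('wrist');a=np.load('nut.npy')
for t in(90,110,130):
    d=(a<t).astype(np.uint8)*255;d[:145]=0;d[220:]=0;d[:,:285]=0;d[:,365:]=0
    c=max(cv2.findContours(d,0,1)[0],key=cv2.contourArea)
    P=np.array([ray('wrist',*p,5,m)[:2] for p in c[:,0]+0.0]);print('enclosing',t,cv2.minEnclosingCircle(P.astype(np.float32)),cv2.fitEllipse(c))
q=[ray('wrist',290+x/8-.5,150+y/8-.5,8,m)[:2] for x,y in((75,300),(120,160),(312,150),(400,297))]
for i in range(3):
    d=q[i+1]-q[i];print(np.linalg.norm(d),np.degrees(np.arctan2(d[1],d[0])))
q=[ray('wrist',290+x/8-.5,150+y/8-.5,51,m)[:2] for x,y in((130,195),(305,190))]
d=q[1]-q[0];print(np.linalg.norm(d),np.degrees(np.arctan2(d[1],d[0])))
```

```text
enclosing 90 ((438.13677978515625, -265.8148193359375), 37.79719543457031) ((318.7357177734375, 183.40438842773438), (51.89861297607422, 53.4614143371582), 178.2072296142578)
enclosing 110 ((438.1010437011719, -264.8655700683594), 38.425384521484375) ((318.7156066894531, 183.25259399414062), (53.427616119384766, 54.5181770324707), 179.27578735351562)
enclosing 130 ((437.4322204589844, -265.8321533203125), 39.864444732666016) ((318.6903076171875, 182.94754028320312), (54.49616622924805, 56.29529571533203), 177.34262084960938)
25.058611216580825 134.95399432818468
31.929743855120808 66.47372450289765
29.122167744398066 4.684415573076116
25.81789948907483 65.13187761061722
```

```bash
cat >> h.py <<'E'
def avgpos(n=6):
    P=[];J=[]
    for _ in range(n):
        o=ctrl.get_obs();P.append(o['ee_pos']);J.append(o['tcp_rot']);ctrl.camera('top')
    R=np.mean(J,0);p=np.mean(P,0);print('avg',p.round(2),np.std(P,0).round(2));return p,R
E
python3 - <<'E'
from h import *
p,R=avgpos()
print(R.T@(np.array([438.2,-265.5,13])-p)/10)
print(ray('top',310,251,10),ray('top',343,193,10))
E
```

```text
avg [ 439.55 -264.44  180.23] [0.14 0.41 0.02]
[ 0.07484824 -0.15741492 16.72272264]
[ 412.22899136 -165.9206828    10.        ] [ 549.0350678 -241.2585481   10.       ]
```

```bash
python3 -m jog '[[[0.1,-0.15,2],-0.11,-0.6],[[0.1,-0.15,5],-0.22,-0.6],[[0.1,-0.15,8],-0.34,-0.6],[[0.1,-0.15,10],-0.45,-0.6],[[0.1,-0.15,11],-0.56,-0.6],[[0.1,-0.15,13],-0.56,-0.6],[[0.1,-0.15,15],-0.56,-0.6],[[0.1,-0.15,16.2],-0.56,-0.6],[[0.1,-0.15,16.7],-0.56,-0.6],[[0.1,-0.15,16.7],-0.56,-0.6]]' 30; python3 -m jog '[[[0,0,0],0,1],[[0,0,0],0,1],[[0,0,0],0,1],[[0,0,0],0,1],[[0,0,0],0,1],[[0,0,0],0,1]]' 30
```

```text
time: 3.67
ee_pos: [436.8, -265.9, 12.1]
tcp_rot: [[-0.996, -0.094, -0.002], [-0.094, 0.996, 0.002], [0.002, 0.002, -1.0]]
ft_force: [-0.5, -0.6, -0.7]
grip_width: 0.803
grip_force: 0.0
time: 4.17
ee_pos: [438.0, -267.0, 14.0]
tcp_rot: [[-0.996, -0.094, 0.001], [-0.094, 0.996, -0.001], [-0.001, -0.001, -1.0]]
ft_force: [0.5, 0.7, 5.1]
grip_width: 0.5
grip_force: 29.5
```

```bash
python3 -m jog '[[[0,0,-3],0,1],[[0,0,-7],0,1],[[0,0,-11],0,1],[[-1,2,-14],0,1],[[-3,6,-14],0,1],[[-5,10,-14],0,1],[[-7,14,-14],0,1],[[-8.5,17,-14],0,1],[[-10,20,-14],0,1],[[-11.5,23,-14],0,1]]' 30
python3 - <<'E'
from h import *
go([570,81.3,152])
E
```

```text
time: 5.0
ee_pos: [530.5, -24.5, 153.0]
tcp_rot: [[-0.995, -0.095, -0.0], [-0.095, 0.995, 0.0], [0.0, 0.0, -1.0]]
ft_force: [0.2, -0.4, -0.8]
grip_width: 0.497
grip_force: 29.5
shift cm [-4.94 10.16  0.1 ] at [530.5 -24.5 153. ] t 5.0 j [-0.27  0.07  1.76  0.    1.31 -1.94] F [ 0.2 -0.4 -0.8] T [-0.04  0.01  0.  ] w 0.497 yaw y 1.6658
```

```bash
python3 -m jog '[[[-1.5,3,0],0,1],[[-3,6,0],0,1],[[-4,8.5,0],0,1],[[-4.9,10.2,0],0,1],[[-4.9,10.2,0],0,1],[[-4.9,10.2,0],0,1],[[-4.9,10.2,0],0,1]]'
python3 - <<'E'
from h import *
shot('top','t3.png');shot('scene','s3.png');p,R=avgpos(4);print(R.T@(np.array([570,81.3,150])-p)/10)
a=cv2.imread('pics/t3.png')[130:230,150:250];b=cv2.imread('pics/s3.png')[230:350,390:530]
a=cv2.resize(a,(400,400),interpolation=2);b=cv2.resize(b,(400,343),interpolation=2)
o=np.zeros((400,800,3),np.uint8);o[:,:400]=a;o[:343,400:]=b;cv2.imwrite('pics/c3.png',np.clip(o*1.7,0,255))
E
```

```text
time: 5.58
ee_pos: [569.1, 78.7, 152.8]
tcp_rot: [[-0.996, -0.094, -0.001], [-0.094, 0.996, -0.001], [0.001, -0.0, -1.0]]
ft_force: [-0.5, -0.5, -0.1]
grip_width: 0.497
grip_force: 29.5
avg [569.28  78.33 153.14] [0.08 0.09 0.07]
[-0.09967174  0.28918495  0.31351111][ WARN:0@2.115] global loadsave.cpp:1063 imwrite_ Unsupported depth image for selected encoder is fallbacked to CV_8U.
```

View pics/c3.png

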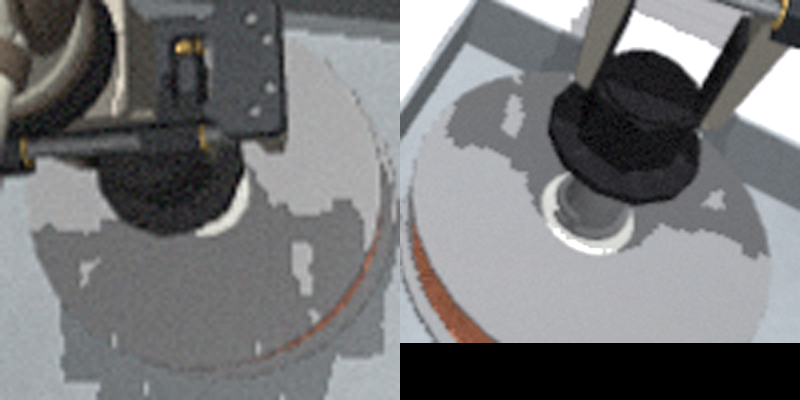

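The nut hangs upright in the fingers over the hub, with the flange at crop (625,140), just above the nose, and it casts a shadow on the spool. Correct sideways, then lower in steps.

```bash
python3 -m jog '[[[-0.1,0.29,0.5],0,1],[[-0.1,0.29,1.5],0,1],[[-0.1,0.29,2.5],0,1],[[-0.1,0.29,3.5],0,1],[[-0.1,0.29,4.3],0,1],[[-0.1,0.29,4.6],0,1],[[-0.1,0.29,4.8],0,1],[[-0.1,0.29,4.8],0,1]]'
python3 - <<'E'
from h import *
p,R=avgpos(3);go([570,81.2,81+8])
E
```

```text
time: 6.55
ee_pos: [569.8, 81.8, 104.4]
tcp_rot: [[-0.996, -0.094, -0.001], [-0.094, 0.996, -0.001], [0.001, -0.001, -1.0]]
ft_force: [0.3, -4.0, -3.2]
grip_width: 0.496
grip_force: 29.5
avg [569.81  81.78 104.54] [0.03 0.02 0.12]
shift cm [-0.01 -0.06  1.57] at [569.9  81.8 104.7] t 6.7 j [-0.07  0.24  1.68 -0.    1.23 -1.73] F [-0.6 -4.5 -4.1] T [-0.99  0.03 -0.03] w 0.496 yaw y 1.6649
```

```bash
python3 -m jog '[[[0,-0.1,0],0,1],[[0,-0.2,0],0,1],[[0,-0.2,0],0,1]]'
python3 - <<'E'
from h import *
p,R=avgpos(2);go([570,81.2,81+8])
E
```

```text
time: 6.95
ee_pos: [570.8, 81.0, 105.7]
tcp_rot: [[-0.996, -0.094, 0.001], [-0.094, 0.996, 0.001], [-0.001, 0.001, -1.0]]
ft_force: [-0.4, -0.6, 0.0]
grip_width: 0.496
grip_force: 29.5
avg [570.76  81.   105.68] [0.02 0.   0.01]
shift cm [0.07 0.03 1.66] at [570.7  80.9 105.6] t 7.05 j [-0.07  0.24  1.68  0.    1.23 -1.73] F [-1.3  0.2 -0.1] T [0.04 0.03 0.01] w 0.498 yaw y 1.665
```

```bash
python3 -m jog '[[[0,0,0.15],0,1],[[0,0,0.3],0,1],[[0,0,0.45],0,1],[[0,0,0.45],0,1]]'
```

```text
time: 7.38
ee_pos: [570.1, 80.5, 100.2]
tcp_rot: [[-0.996, -0.094, -0.001], [-0.094, 0.996, 0.0], [0.001, 0.0, -1.0]]
ft_force: [0.8, -0.0, -0.7]
grip_width: 0.499
grip_force: 29.5
```

```bash
python3 -m jog '[[[0,0,0.15],0,1],[[0,0,0.3],0,1],[[0,0,0.4],0,1],[[0,0,0.4],0,1]]';  python3 -m jog '[[[0,0,0.1],0,1],[[0,0,0.2],0,1],[[0,0,0.2],0,1]]'
```

```text
time: 7.72
ee_pos: [570.1, 80.4, 96.3]
tcp_rot: [[-0.996, -0.094, -0.001], [-0.094, 0.996, 0.0], [0.001, 0.0, -1.0]]
ft_force: [0.5, 0.4, 0.2]
grip_width: 0.494
grip_force: 29.5
time: 7.97
ee_pos: [570.3, 80.4, 94.4]
tcp_rot: [[-0.996, -0.094, -0.0], [-0.094, 0.996, 0.0], [0.0, 0.0, -1.0]]
ft_force: [0.5, 0.1, -2.1]
grip_width: 0.5
grip_force: 29.5
```

```bash
for i in 1 2; do python3 -m jog '[[[0,0,0.05],0,1],[[0,0,0.1],0,1],[[0,0,0.1],0,1]]' | egrep 'ee_pos|force'; done
```

```text
ee_pos: [570.3, 80.3, 93.6]
ft_force: [-1.0, 0.0, -0.4]
grip_force: 29.5
ee_pos: [570.5, 80.4, 92.8]
ft_force: [-1.2, -0.3, -1.4]
grip_force: 29.5
```

```bash
for i in 1 2; do python3 -m jog '[[[0,0,0.05],0,1],[[0,0,0.1],0,1],[[0,0,0.1],0,1]]' | egrep 'ee_pos|force'; done
```

```text
ee_pos: [570.7, 80.4, 92.8]
ft_force: [-2.7, 1.1, 6.3]
grip_force: 29.4
ee_pos: [571.0, 80.4, 92.7]
ft_force: [-4.3, 0.1, 10.2]
grip_force: 29.4
```

```bash
python3 -m jog '[[[0,0,-0.08],0.08,1],[[0,0,-0.05],0.16,1],[[0,0,-0.03],0.24,1],[[0,0,0],0.32,1],[[0,0,0.02],0.4,1],[[0,0,0.02],0.4,1]]' | egrep 'time|ee_pos|force'; python3 -c "
from h import *
go([570.5,80.5,81.4])"
```

```text
time: 9.47
ee_pos: [571.0, 80.0, 91.5]
ft_force: [-1.0, -0.8, 5.3]
grip_force: 29.5
shift cm [0.07 0.03 1.01] at [571.   80.   91.5] t 9.47 j [-0.07  0.25  1.69 -0.    1.2  -1.33] F [-1.  -0.8  5.3] T [-0.31  0.35 -0.05] w 0.496 yaw y 1.2632
```

```bash
for i in 1 2; do python3 -m jog '[[[0,0,0.03],0.1,1],[[0,0,0.06],0.2,1],[[0,0,0.09],0.3,1],[[0,0,0.12],0.4,1],[[0,0,0.12],0.4,1]]' | egrep 'time|ee_pos|ft'; python3 -c "
from h import *
go([570.5,80.5,81.4])"; done
```

```text
time: 9.88
ee_pos: [570.9, 80.1, 90.2]
ft_force: [-1.1, -0.7, 5.8]
shift cm [0.06 0.   0.88] at [570.9  80.1  90.2] t 9.88 j [-0.07  0.25  1.69 -0.    1.2  -0.93] F [-1.1 -0.7  5.8] T [-0.36  0.44  0.04] w 0.494 yaw y 0.8632
time: 10.3
ee_pos: [570.9, 80.1, 89.0]
ft_force: [-2.1, -1.0, 6.1]
shift cm [ 0.05 -0.02  0.76] at [570.9  80.1  89. ] t 10.3 j [-0.07  0.25  1.69 -0.    1.2  -0.53] F [-2.1 -1.   6.1] T [-0.27  0.5  -0.01] w 0.497 yaw y 0.4632
```

Free so far (height ≈7.6 mm). Smaller steps through the 6 mm danger zone.

```bash
python3 -m jog '[[[0,0,0.03],0.1,1],[[0,0,0.06],0.2,1],[[0,0,0.06],0.2,1]]' | egrep 'time|ee_pos|ft'; python3 -c "
from h import *
go([570.5,80.5,81.4])"; python3 -m jog '[[[0,0,0.03],0.1,1],[[0,0,0.045],0.15,1],[[0,0,0.045],0.15,1]]' | egrep 'time|ee_pos|ft'; python3 -c "
from h import *
go([570.5,80.5,81.4])"
```

```text
time: 10.55
ee_pos: [570.9, 80.2, 88.4]
ft_force: [-1.9, 0.6, 6.0]
shift cm [ 0.04 -0.03  0.7 ] at [570.9  80.2  88.4] t 10.55 j [-0.07  0.26  1.69 -0.    1.2  -0.33] F [-1.9  0.6  6. ] T [-0.22  0.55  0.  ] w 0.499 yaw y 0.2632
time: 10.8
ee_pos: [570.8, 80.3, 88.0]
ft_force: [-1.8, -1.5, 5.7]
shift cm [ 0.03 -0.03  0.66] at [570.8  80.3  88. ] t 10.8 j [-0.07  0.26  1.69 -0.    1.2  -0.18] F [-1.8 -1.5  5.7] T [-0.21  0.58  0.03] w 0.495 yaw y 0.1152
```

```bash
for i in 1; do python3 -m jog '[[[0,0,0.03],0.1,1],[[0,0,0.03],0.1,1]]' | egrep 'time|ee_pos|ft'; python3 -c "
from h import *
go([570.5,80.5,81.4])"; done;  python3 -m jog '[[[0,0,0.03],0.1,1],[[0,0,0.03],0.1,1]]' | egrep 'ee_pos|ft'; python3 -c "
from h import *
go([570.5,80.5,81.4])"
```

```text
time: 10.97
ee_pos: [570.9, 80.3, 87.7]
ft_force: [-0.4, -0.4, 5.8]
shift cm [ 0.02 -0.04  0.63] at [570.9  80.3  87.7] t 10.97 j [-0.07  0.26  1.69 -0.    1.2  -0.08] F [-0.4 -0.4  5.8] T [-0.13  0.52  0.03] w 0.493 yaw y 0.0134
ee_pos: [570.9, 80.3, 87.4]
ft_force: [-0.7, -0.7, 5.2]
shift cm [ 0.01 -0.05  0.6 ] at [570.9  80.3  87.4] t 11.13 j [-0.07  0.26  1.69 -0.    1.2   0.02] F [-0.7 -0.7  5.2] T [-0.09  0.47  0.02] w 0.499 yaw y -0.0866
```

```bash
python3 -m jog '[[[0,0,0.03],0.1,1],[[0,0,0.03],0.1,1]]' | egrep 'ee_pos|ft'; python3 -c "
from h import *
go([570.5,80.5,81.4])";  python3 -m jog '[[[0,0,0.03],0.1,1],[[0,0,0.03],0.1,1]]' | egrep 'ee_pos|ft'; python3 -c "
from h import *
go([570.5,80.5,81.4])"
```

```text
ee_pos: [570.9, 80.3, 87.1]
ft_force: [-2.0, -0.3, 5.9]
shift cm [ 0.01 -0.04  0.57] at [570.9  80.3  87.1] t 11.3 j [-0.07  0.26  1.69 -0.    1.2   0.12] F [-2.  -0.3  5.9] T [-0.1   0.53  0.  ] w 0.495 yaw y -0.1866
ee_pos: [571.0, 80.4, 86.8]
ft_force: [-1.7, -0.5, 6.2]
shift cm [-0.   -0.05  0.54] at [571.   80.4  86.8] t 11.47 j [-0.07  0.26  1.69  0.    1.19  0.22] F [-1.7 -0.5  6.2] T [-0.1   0.51  0.01] w 0.498 yaw y -0.2866
```

```bash
python3 -m jog '[[[0,0,0.03],0.1,1],[[0,0,0.03],0.1,1]]' | egrep 'ee_pos|ft'; python3 -c "
from h import *
go([570.5,80.5,81.4])"
```

```text
ee_pos: [571.0, 80.4, 86.4]
ft_force: [-2.1, 1.0, 5.3]
shift cm [-0.01 -0.05  0.5 ] at [571.   80.4  86.4] t 11.63 j [-0.07  0.26  1.69  0.    1.19  0.32] F [-2.1  1.   5.3] T [-0.06  0.52 -0.  ] w 0.494 yaw y -0.3867
```

```bash
python3 -m jog '[[[0,0,0.03],0.1,1],[[0,0,0.03],0.1,1]]' | egrep 'ee_pos|ft'; python3 -c "
from h import *
go([570.5,80.5,81.4])"
```

```text
ee_pos: [571.0, 80.4, 86.1]
ft_force: [-1.3, 0.3, 5.4]
shift cm [-0.02 -0.05  0.47] at [571.   80.4  86.1] t 11.8 j [-0.07  0.26  1.69  0.    1.19  0.42] F [-1.3  0.3  5.4] T [0.04 0.48 0.02] w 0.498 yaw y -0.4867
```

```bash
python3 -m jog '[[[0,0,0.03],0.1,1],[[0,0,0.06],0.2,1],[[0,0,0.06],0.2,1]]' | egrep 'ee_pos|ft'; python3 -c "
from h import *
go([570.5,80.5,81.4])"
```

```text
ee_pos: [571.0, 80.4, 85.5]
ft_force: [-1.3, -0.8, 4.5]
shift cm [-0.03 -0.04  0.41] at [571.   80.4  85.5] t 12.05 j [-0.07  0.26  1.69  0.    1.19  0.62] F [-1.3 -0.8  4.5] T [0.07 0.44 0.03] w 0.492 yaw y -0.687
```

```bash
python3 -m jog '[[[0,0,0.03],0.1,1],[[0,0,0.06],0.2,1],[[0,0,0.1],0.3,1],[[0,0,0.1],0.3,1]]' | egrep 'ee_pos|ft'; python3 -c "
from h import *
go([570.5,80.5,81.4])"
```

```text
ee_pos: [571.2, 80.5, 84.5]
ft_force: [0.1, 0.9, 5.9]
shift cm [-0.06 -0.04  0.31] at [571.2  80.5  84.5] t 12.38 j [-0.07  0.26  1.69  0.    1.19  0.92] F [0.1 0.9 5.9] T [0.16 0.28 0.04] w 0.496 yaw y -0.986
```

```bash
python3 -m jog '[[[0,0,0.03],0.1,1],[[0,0,0.06],0.2,1],[[0,0,0.1],0.3,1],[[0,0,0.1],0.3,1]]' | egrep 'ee_pos|ft'; python3 -c "
from h import *
go([570.5,80.5,81.4])"
```

```text
ee_pos: [571.4, 80.4, 83.5]
ft_force: [0.3, -0.1, 4.6]
shift cm [-0.09 -0.04  0.21] at [571.4  80.4  83.5] t 12.72 j [-0.07  0.26  1.69  0.    1.19  1.21] F [ 0.3 -0.1  4.6] T [ 0.16  0.12 -0.07] w 0.496 yaw y -1.2839
```

```bash
python3 -m jog '[[[0,0,0.03],0.1,1],[[0,0,0.06],0.2,1],[[0,0,0.09],0.3,1],[[0,0,0.09],0.3,1]]' | egrep 'ee_pos|ft'; python3 -c "
from h import *
go([570.5,80.5,81.4])"
```

```text
ee_pos: [571.4, 80.3, 82.6]
ft_force: [1.0, -0.5, 5.4]
shift cm [-0.09 -0.02  0.12] at [571.4  80.3  82.6] t 13.05 j [-0.07  0.26  1.69  0.    1.19  1.51] F [ 1.  -0.5  5.4] T [ 0.09 -0.01 -0.05] w 0.498 yaw y -1.5832
```

```bash
python3 -m jog '[[[0,0,0.03],0.1,1],[[0,0,0.06],0.2,1],[[0,0,0.06],0.2,1]]' | egrep 'ee_pos|ft'; python3 -c "
from h import *
go([570.5,80.5,81.4])"
```

```text
ee_pos: [571.3, 80.4, 82.1]
ft_force: [-0.6, 0.0, 6.5]
shift cm [-0.08  0.    0.07] at [571.3  80.4  82.1] t 13.3 j [-0.07  0.26  1.69  0.    1.18  1.71] F [-0.6  0.   6.5] T [ 0.13  0.22 -0.06] w 0.498 yaw y -1.7831
```

```bash
python3 -m jog '[[[0,0,0.03],0.1,1],[[0,0,0.05],0.2,1],[[0,0,0.05],0.2,1]]' | egrep 'ee_pos|ft'; python3 -c "
from h import *
go([570.5,80.5,81.4])"
```

```text
ee_pos: [571.7, 80.3, 82.0]
ft_force: [-0.3, -0.4, 7.9]
shift cm [-0.12  0.02  0.06] at [571.7  80.3  82. ] t 13.55 j [-0.07  0.26  1.69 -0.    1.18  1.91] F [-0.3 -0.4  7.9] T [-0.1   0.22 -0.12] w 0.494 yaw y -1.983
```

```bash
python3 -m jog '[[[0,0,0.0],0.1,1],[[0,0,0.0],0.2,1],[[0,0,0.0],0.2,1]]' | egrep 'ee_pos|ft'; python3 -c "
from h import *
go([570.5,80.5,81.4])"
```

```text
ee_pos: [571.7, 80.2, 82.0]
ft_force: [-0.9, -0.6, 7.9]
shift cm [-0.12  0.05  0.06] at [571.7  80.2  82. ] t 13.8 j [-0.07  0.26  1.69 -0.    1.18  2.11] F [-0.9 -0.6  7.9] T [-0.08  0.23 -0.14] w 0.498 yaw y -2.183
```

```bash
python3 -m jog '[[[0,0,0.0],0,1],[[0,0,0.0],0.1,1],[[0,0,0.0],0.1,1]]' 60 | egrep 'ee_pos|ft'; python3 -c "
from h import *
go([570.5,80.5,81.4])"
```

```text
ee_pos: [571.7, 80.1, 82.0]
ft_force: [-0.2, 0.6, 7.7]
shift cm [-0.12  0.05  0.06] at [571.7  80.1  82. ] t 14.05 j [-0.07  0.26  1.69 -0.    1.18  2.21] F [-0.2  0.6  7.7] T [-0.15  0.22 -0.08] w 0.486 yaw y -2.2828
```

```bash
python3 -m jog '[[[0,0,0.0],0.08,1],[[0,0,0.0],0.08,1]]' | egrep 'ee_pos|ft'; python3 -c "
from h import *
go([570.5,80.5,81.4])"
```

```text
ee_pos: [571.5, 79.9, 82.0]
ft_force: [-0.7, -0.1, 8.7]
shift cm [-0.11  0.03  0.06] at [571.5  79.9  82. ] t 14.22 j [-0.07  0.26  1.69 -0.    1.18  2.29] F [-0.7 -0.1  8.7] T [-0.21  0.38 -0.02] w 0.489 yaw y -2.3614
```

```bash
python3 -m jog '[[[0,0,0.0],0.08,1],[[0,0,0.0],0.08,1]]' | egrep 'ee_pos|ft'; python3 -c "
from h import *
go([570.5,80.5,81.4])"
```

```text
ee_pos: [570.8, 79.9, 82.0]
ft_force: [-2.8, -2.0, 10.1]
shift cm [-0.06 -0.02  0.06] at [570.8  79.9  82. ] t 14.38 j [-0.07  0.26  1.69 -0.    1.19  2.37] F [-2.8 -2.  10.1] T [-0.26  0.78  0.47] w 0.485 yaw y -2.4401
```

```bash
python3 -m jog '[[[0,0,0.0],0.03,1],[[0,0,0.0],0.03,1]]' | egrep 'ee_pos|ft'; python3 -c "
from h import *
go([570.5,80.5,81.4])"
```

```text
ee_pos: [570.6, 79.9, 82.0]
ft_force: [-3.8, -1.1, 10.7]
shift cm [-0.05 -0.03  0.06] at [570.6  79.9  82. ] t 14.55 j [-0.07  0.26  1.69 -0.    1.19  2.4 ] F [-3.8 -1.1 10.7] T [-0.17  0.91  0.83] w 0.49 yaw y -2.4673
```

```bash
python3 -m jog '[[[0,0,0],0.03,-0.5],[[0,0,-0.1],0.03,-0.5],[[0,0,-0.1],0.03,-0.5],[[0,0,-0.1],0.03,-0.5],[[0,0,-0.1],0.03,-0.5],[[0,0,-2],0,-0.5],[[0,0,-5],0,-0.5],[[0,0,-9],0,-0.5],[[0,0,-12],0,-0.5],[[0,0,-12],0,-0.5]]' | egrep 'ee_pos|ft|width'
python3 - <<'E'
from h import *
shot('top','t9.png');shot('scene','s9.png');go([0,0,0])
a=cv2.imread('pics/t9.png')[110:290,140:400];b=cv2.imread('pics/s9.png')[230:350,390:530]
a=cv2.resize(a,(400,277),interpolation=2);b=cv2.resize(b,(400,343),interpolation=2)
o=np.zeros((343,800,3),np.uint8);o[:277,:400]=a;o[:,400:]=b;cv2.imwrite('pics/c9.png',np.clip(o*1.8,0,255).astype(np.uint8))
E
```

```text
ee_pos: [574.6, 80.2, 208.5]
ft_force: [0.5, 0.5, 1.1]
grip_width: 0.75
shift cm [-29.1   49.88  20.02] at [571.3  80.3 201.9] t 15.48 j [-0.07  0.15  1.58  0.    1.41  2.4 ] F [-0.3 -0.1 -1.1] T [0.12 0.18 0.06] w 0.75 yaw y -2.474
```

View pics/c9.png

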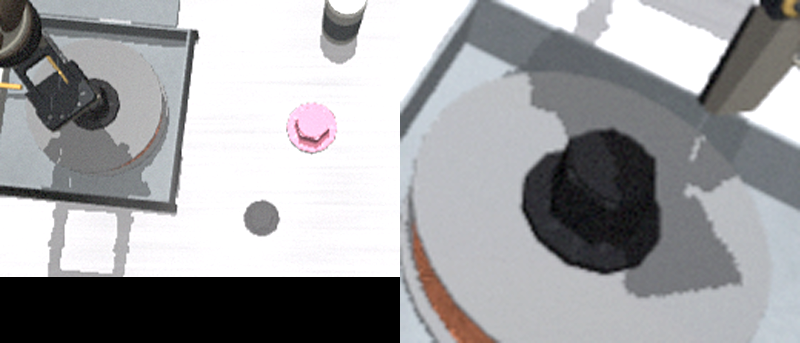

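The nut sits flat on the spool at crop (595,205), the gripper is clear, and the other objects in view (can, pink nut, small nut) look undisturbed.

```bash
python3 -c "
from workcell import ctrl
print(ctrl.job_done())"
```

```text
the job is handed in; nothing more can be done
None
```

The hub nut is screwed home on the spool: it ran freely down what turned out to be the sound start, came up snug at about 0.8 N m on the wrist sensor, and was released and handed in at about 15 s; the hand-in gave no verdict back.

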